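Finish the canister pyramid

ROBOT

A 6-joint arm with a two-finger parallel gripper is mounted at the origin on a cart in front of the work surface, level with it; the furniture and walls round the work are solid. World frame = base frame: x ahead of the robot, y to its left, z up, the work surface at z = 0. Lengths are in m, angles in degrees, forces in N, time in s.
With the tool pointing down it reaches from about 0.4 to 0.825 m from the base axis. Payload 7 kg.
Tool frame: the origin (TCP) lies midway between the tips of the shut fingers; the grasp point (between the pads) lies 19 mm behind it; z points along the fingers, y is the line along which they close (so a half turn about z gives the same grasp; the last joint's range is limited). The gripper opens to 88 mm and grips with 3 to 60 N. Pads are 19 mm wide; open, the fingers measure 130 mm over their backs; the gripper's body (78 mm by 193 mm) begins 47 mm behind the grasp point.
Start: joints at [80.105, 20.546, 0.682, 0, -70.136, -16.507], TCP at [0.3, 0.605, 0.227] pointing down, gripper open.
Joint ranges: [-176.03, 176.03], [-82.01, 121.73], [-58.28, 71.71], [-173.87, 95.51], [-174.79, -0.11], [-173.66, 173.66]. Speed limits (degrees/s): [136.94, 136.94, 172.46, 180, 180, 180].

INTERFACE

Orientations are given as [roll, pitch, yaw] about the fixed x, y, z axes, in that order (R = Rz(yaw) Ry(pitch) Rx(roll)).
In Python, from plant import r gives the robot as it stands.
- The arm moves only by the tool carry_out, never from a script. Its argument "deltas" is a list of rows, each a list of 3 entries, a list of its own where there are three numbers: the opening, from 0 (shut) to 1 (fully open), then the shift along the tool's x, y, z in mm, then the turn, a rotation vector about the tool's x, y, z in rad. In form: [[gripper, [tx, ty, tz], [rx, ry, rz]], ...]. A call has 1 to 12 rows; each row is the pose to reach, as a shift and turn from the pose commanded when the call began, along the tool's axes at that moment; what a row does not reach only later rows make up. A row lasts 1/10 s, in which the tool goes at most 50 mm and 8.59 degrees, less where a joint would pass 70% of its speed; a pose out of reach is approached as far as the arm can. A call with a gripper value outside its range is refused whole. The fingers move at their own pace and stop on an object; "squeeze" is the grip in N (left out, the last holds). Time passes only in rows, so rows that repeat a pose let the fingers close. It gives the time, the measured TCP pose, the force, the opening and the grip force at its end, in the units of the state.
- r.get_state(): the state, without advancing time (a new reading comes with each control period).
- r.capture(name): name is "scene" or "top" or "wrist"; returns (picture, depth): 384x512x3 uint8, red, green, blue; 384x512 float32, m along the optical axis (not along the pixel's ray), 0 where there is no reading.
- r.get_calibration(name): a dict with "fov_y" (degrees; the focal length in pixels is half the picture's height over the tangent of half this angle, whatever the lens; pixels are square), "cx", "cy" (the principal point, pixels), "view" (4x4, takes a point from world to camera coordinates). Camera axes: x right, y down, z forward; pixel columns grow to the right and rows downward; lengths in m; the calibration is good to about 2 mm. A picture is of the moment at which its call begins: read the wrist's pose just before it. get_calibration takes no time and is no camera call; for the wrist camera it gives the pose at the moment of the call.
- r.close_job(): hands the job in; it is judged then, once.
The state is a dict: "time_s": time; "joints": joint angles; "qd": joint speeds; "joint_torque": joint torques, N m; "tcp_pos": TCP position; "eef_rot": TCP orientation; "contact_force": force on the tool from outside, world axes, zero at the start; "moment": the same for the moment, N m; "gripper_width": finger opening in m; "gripper_force": force on a finger pad.
Only numpy, scipy, OpenCV 4.12 (cv2) and the standard library are available. Lean on these libraries where they do the work, as an engineer would, in place of code of your own. Each camera call takes 0.05 s, during which the arm holds its last target. There are 200 camera calls.

TASK

Finish the pyramid of coffee canisters in the cradle with the two tall canisters from the sloping rack: lay one in the empty gap of the second row, then crown the pile with the other, each nestled in the gap between the two below it, with its lid facing the same way as the others and its ends in line with theirs. Set them down gently, let go, and leave the short canister in the rack and everything else as it is.

Things in the scene. Friction and masses are not known exactly. Their poses are not given: they have to be found in the camera images.
- cradle: Stacking cradle fixed to the worktop, 140 x 244 x 28 mm: two dark wooden bars (28 mm high, 116 mm apart inside) joined by three pairs of steel rods. Origin: centre of its underside. x runs along the canisters, away from the end where the lids are; y across the row; z up. Canisters of the bottom row lie at y = -75, 0, +75 mm, axes 36.7 mm up.
- gap_left (a point): Where the middle of a canister's axis lies when it nestles in the left gap of the bottom row: 69.8 mm above the cradle's origin, at its y = +37.5 mm, x = 0. The tops of the row below stand 8 mm below this axis and a neighbour in the same row leaves 25 mm between, so grip with the fingertips no more than 7 mm below the canister's axis.
- gap_right (a point): The same for the right gap: y = -37.5 mm.
- crown (a point): Where the middle of the top canister's axis lies when it nestles between two in the second row: 102.9 mm above the cradle's origin, at its x = y = 0.
- rack: Sloping dark wooden rack fixed to the worktop, 118 x 236 mm, 95 mm high at the back. Origin: centre of its underside; its low front with a lip faces -x, its board rises 38 degrees towards +x. Three canisters lie on it 78 mm apart along y, in any order, each on two 8 mm steel rods, base against the lip, lid up the slope, axis 27.7 mm off the board.
- base_left: Bottom row of the cradle, left one seen from the robot: aluminium coffee canister 50 mm in diameter and 104 mm long over its black lid (the last 20 mm, 49 mm in diameter); about 0.16 kg. Origin at the centre of its base (the plain end), z along its axis towards the lid; round, so the turn about z means nothing.
- base_middle: Bottom row of the cradle, middle one seen from the robot: aluminium coffee canister 50 mm in diameter and 104 mm long over its black lid (the last 20 mm, 49 mm in diameter); about 0.16 kg. Origin at the centre of its base (the plain end), z along its axis towards the lid; round, so the turn about z means nothing.
- base_right: Bottom row of the cradle, right one seen from the robot, next to the tall red cabinet (front at x = 0.38 m, side at y = -0.35 m): aluminium coffee canister 50 mm in diameter and 104 mm long over its black lid (the last 20 mm, 49 mm in diameter); about 0.16 kg. Origin at the centre of its base (the plain end), z along its axis towards the lid.
- second: The one canister already in the second row, in the left or the right gap of the bottom row: aluminium coffee canister 50 mm in diameter and 104 mm long over its black lid (the last 20 mm, 49 mm in diameter); about 0.16 kg. Origin at the centre of its base (the plain end), z along its axis towards the lid; round, so the turn about z means nothing.
- tall_a: One of the two tall canisters that lie in the rack: aluminium coffee canister 50 mm in diameter and 104 mm long over its black lid (the last 20 mm, 49 mm in diameter); about 0.16 kg. Origin at the centre of its base (the plain end), z along its axis towards the lid; round, so the turn about z means nothing.
- tall_b: One of the two tall canisters that lie in the rack: aluminium coffee canister 50 mm in diameter and 104 mm long over its black lid (the last 20 mm, 49 mm in diameter); about 0.16 kg. Origin at the centre of its base (the plain end), z along its axis towards the lid; round, so the turn about z means nothing.
- short: Shorter canister in the rack, same make and 50 mm in diameter but only 66 mm long; stays where it is. Origin at the centre of its base, z towards the lid.
- second_mid (a point): Centre of canister second: on its axis, halfway along (52 mm from the base).
- second_lid (a point): Centre of the lid's outer face of canister second, 104 mm from the base.
- tall_a_mid (a point): Centre of canister tall_a: on its axis, halfway along (52 mm from the base).
- tall_a_lid (a point): Centre of the lid's outer face of canister tall_a, 104 mm from the base.
- tall_b_mid (a point): Centre of canister tall_b: on its axis, halfway along (52 mm from the base).
- tall_b_lid (a point): Centre of the lid's outer face of canister tall_b, 104 mm from the base.
- cup: Green espresso cup, 65 x 91 x 52 mm, on the worktop to the left of the rack; origin at the centre of its underside. A bystander.
- spoon: Teaspoon 130 mm long on the worktop in front; origin under its centre. A bystander.

How it is judged (in metres and radians):
On the way:
1. one tall canister lies in the empty gap of the second row (((x of tall_a_mid in the frame of cradle between -0.02 and 0.02 m and angle between the z axis of tall_a and the x axis of cradle, either way round below 0.2 rad and x of tall_a_lid in the frame of cradle below -0.02 m and z of tall_a_mid in the frame of cradle between 0.0638 and 0.0758 m and y of tall_a_mid in the frame of cradle between -0.0465 and 0.0465 m and (y of tall_a_mid in the frame of cradle above 0.0285 m or y of tall_a_mid in the frame of cradle below -0.0285 m)) or (x of tall_b_mid in the frame of cradle between -0.02 and 0.02 m and angle between the z axis of tall_b and the x axis of cradle, either way round below 0.2 rad and x of tall_b_lid in the frame of cradle below -0.02 m and z of tall_b_mid in the frame of cradle between 0.0638 and 0.0758 m and y of tall_b_mid in the frame of cradle between -0.0465 and 0.0465 m and (y of tall_b_mid in the frame of cradle above 0.0285 m or y of tall_b_mid in the frame of cradle below -0.0285 m)))), for 0.2 s.
At the end, for the whole second after the job is handed in: Pyramid at rest: bottom three still in their slots (moved under 15 mm), a tall one beside the second-row one in the gaps (height 6 mm, sideways 9 mm), the other tall on top between them (8 and 10 mm); all within 0.2 rad of the cradle's direction, centred lengthwise to 20 mm, lids at the same end (z of base_left in the frame of cradle between 0.0317 and 0.0417 m and distance of each of base_left, base_middle, base_right from where it was at the start of the episode below 0.015 m and z of base_middle in the frame of cradle between 0.0317 and 0.0417 m and z of base_right in the frame of cradle between 0.0317 and 0.0417 m and x of second_mid in the frame of cradle between -0.02 and 0.02 m and angle between the z axis of second and the x axis of cradle, either way round below 0.2 rad and x of second_lid in the frame of cradle below -0.02 m and z of second_mid in the frame of cradle between 0.0638 and 0.0758 m and y of second_mid in the frame of cradle between -0.0465 and 0.0465 m and (y of second_mid in the frame of cradle above 0.0285 m or y of second_mid in the frame of cradle below -0.0285 m) and linear speed of each of base_left, base_middle, base_right, second, tall_a, tall_b below 0.02 m/s and ((x of tall_a_mid in the frame of cradle between -0.02 and 0.02 m and angle between the z axis of each of tall_a, tall_b and the x axis of cradle, either way round below 0.2 rad and x of each of tall_a_lid, tall_b_lid in the frame of cradle below -0.02 m and z of tall_a_mid in the frame of cradle between 0.0638 and 0.0758 m and y of tall_a_mid in the frame of cradle between -0.0465 and 0.0465 m and (y of tall_a_mid in the frame of cradle above 0.0285 m or y of tall_a_mid in the frame of cradle below -0.0285 m) and x of tall_b_mid in the frame of cradle between -0.02 and 0.02 m and z of tall_b_mid in the frame of cradle between 0.0949 and 0.1109 m and y of tall_b_mid in the frame of cradle between -0.01 and 0.01 m) or (x of tall_b_mid in the frame of cradle between -0.02 and 0.02 m and angle between the z axis of each of tall_b, tall_a and the x axis of cradle, either way round below 0.2 rad and x of each of tall_b_lid, tall_a_lid in the frame of cradle below -0.02 m and z of tall_b_mid in the frame of cradle between 0.0638 and 0.0758 m and y of tall_b_mid in the frame of cradle between -0.0465 and 0.0465 m and (y of tall_b_mid in the frame of cradle above 0.0285 m or y of tall_b_mid in the frame of cradle below -0.0285 m) and x of tall_a_mid in the frame of cradle between -0.02 and 0.02 m and z of tall_a_mid in the frame of cradle between 0.0949 and 0.1109 m and y of tall_a_mid in the frame of cradle between -0.01 and 0.01 m))); the robot touches nothing.
It fails at once if the short canister is moved out of its place (over 30 mm) (distance of short from where it was at the start of the episode above 0.03 m).
It fails at once if a bystander (cup, teaspoon) is pushed aside by over 30 mm (distance of any of cup, spoon from where it was at the start of the episode above 0.03 m).
It fails at once if canister tall_a is dropped or thrown onto the pile (faster than 0.45 m/s within 60 mm of the crown) (distance between tall_a_mid and crown below 0.06 m and linear speed of tall_a above 0.45 m/s).
It fails at once if canister tall_b is dropped or thrown onto the pile (faster than 0.45 m/s within 60 mm of the crown) (distance between tall_b_mid and crown below 0.06 m and linear speed of tall_b above 0.45 m/s).
It also fails if it takes over 62 s, if anything falls off the work surface, if the arm or the gripper's body presses on something with over 40 N, if the wrist force passes 120 N, or if a joint passes its speed limit or range.

## Working session

There is one attempt and no reset: what is moved stays moved. The work goes in short steps, Python scripts to look and compute and a tool call to move; the robot and the scene stay as the last step left them, time stands still between calls to the robot, and variables do not carry over. Pictures are saved under pics/ and viewed, at most 10 in all, crops included, and the job is handed in when it is done.

Besides the shell and the picture viewer there is one more tool, called after "Request:" as name(argument=value, ...) on one line, values as JSON. carry_out: Moves the arm, as the interface text tells. Its arguments: {"type":"object","properties":{"deltas":{"type":"array"},"squeeze":{"type":"number"}},"required":["deltas"]}

```bash
ls; mkdir -p pics; cat > h.py <<'E'
import numpy as np,cv2
from plant import r
from scipy.spatial.transform import Rotation as R
def cap(n):
    c=r.get_calibration(n); p,d=r.capture(n); return c,p,d
def cloud(c,d):
    f=d.shape[0]/2/np.tan(np.radians(c["fov_y"])/2)
    v,u=np.mgrid[:d.shape[0],:d.shape[1]]
    P=np.stack([(u-c["cx"])/f*d,(v-c["cy"])/f*d,d],-1)
    T=np.linalg.inv(np.array(c["view"]))
    W=P@T[:3,:3].T+T[:3,3]; W[d==0]=np.nan
    return W
E
python3 - <<'E'
from h import *
for n in("scene","top"):
    c,p,d=cap(n); cv2.imwrite(f"pics/{n}0.png",p[...,::-1]); np.savez(f"{n}0.npz",W=cloud(c,d),p=p)
    print(n,c,d.min(),d.max())
print(r.get_state())
E
```

```text
pics
scene {'fov_y': 52.42455499928339, 'cx': 247.4946339124967, 'cy': 188.55102219827094, 'view': array([[ 0.59592373, -0.80299824,  0.00829076, -0.18893522],
       [-0.56355887, -0.4255405 , -0.70803721,  0.42171668],
       [ 0.57208069,  0.41726384, -0.70612646,  0.8070207 ],
       [ 0.        ,  0.        ,  0.        ,  1.        ]])} 0.0 2.9696958
top {'fov_y': 45.811658225671415, 'cx': 257.6730478377542, 'cy': 188.42500146209338, 'view': array([[-0.12466456, -0.99219701,  0.00196043,  0.23861597],
       [-0.96488771,  0.12077241, -0.23325037,  0.52458413],
       [ 0.23119356, -0.03096965, -0.97241474,  1.15222171],
       [ 0.        ,  0.        ,  0.        ,  1.        ]])} 0.0 2.170637
{'time_s': 0.1, 'joints': array([ 8.01068095e+01,  2.05888163e+01,  6.39455272e-01, -1.63775620e-02,
       -7.01357854e+01, -1.65069923e+01]), 'qd': array([ 0.13512035, -0.00144791,  0.21554085,  0.10550313, -0.06725588,
        0.01852847]), 'joint_torque': array([-4.85437267e-04, -5.84162521e+01,  2.93749702e+01,  7.01543793e+00,
        1.02054168e-02, -3.67628547e-05]), 'tcp_pos': array([0.29996873, 0.60420543, 0.22570717]), 'eef_rot': array([ 1.79913988e+02, -9.43271826e-03, -2.64057521e+01]), 'contact_force': array([ 0.10644288, -0.56779328,  0.38846757]), 'moment': array([-0.01504818, -0.04386607,  0.00952223]), 'gripper_force': 0.0, 'gripper_width': 0.08763777165648144}
```

View pics/scene0.png

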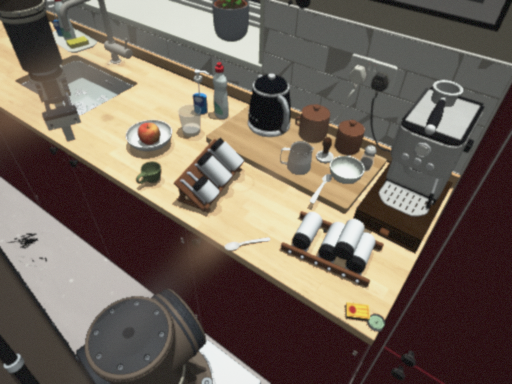

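View pics/top0.png

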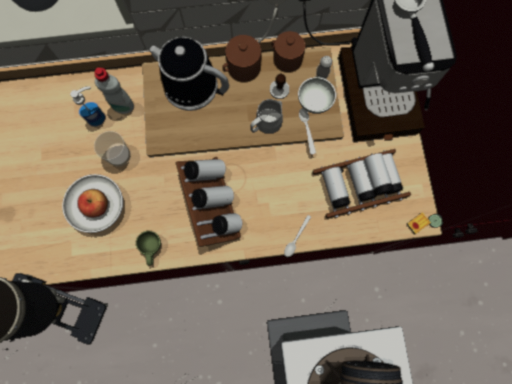

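The scene view shows the rack at about (208,172) and the cradle at about (335,245). In the top view the tall canisters are at about (205,170) and (212,197), with the short one nearest the robot at (228,224). Lids point left and up the slope. The cradle's second-row canister is at about (377,172), in the right gap, so the left gap is empty.

```bash
python3 - <<'E'
from h import *
P=lambda n:np.load(n+"0.npz")
t=P("top");W=t["W"]
np.set_printoptions(precision=4,suppress=True)
for u,v in [(190,170),(205,170),(220,168),(198,198),(212,197),(226,196),(220,224),(236,223),(335,187),(332,175),(360,178),(378,172),(374,160),(395,175),(240,260),(345,158),(365,205)]:
    print((u,v),np.nanmedian(W[v-1:v+2,u-1:u+2].reshape(-1,3),0))
s=P("scene");W=s["W"]
print("scene")
for u,v in [(225,155),(214,167),(200,188),(308,230),(333,240),(349,237),(362,252),(250,270)]:
    print((u,v),np.nanmedian(W[v-1:v+2,u-1:u+2].reshape(-1,3),0))
# upscaled crops
a=cv2.resize(t["p"][145:260,165:255],None,fx=4,fy=4,interpolation=2); b=cv2.resize(t["p"][140:235,305:415],None,fx=4,fy=4,interpolation=2)
h=max(a.shape[0],b.shape[0]); im=np.zeros((h,a.shape[1]+b.shape[1],3),np.uint8); im[:a.shape[0],:a.shape[1]]=a; im[:b.shape[0],a.shape[1]:]=b
cv2.imwrite("pics/crop.png",im[...,::-1]); print(im.shape)
E
```

```text
(190, 170) [0.6062 0.3395 0.1197]
(205, 170) [0.6052 0.3024 0.1064]
(220, 168) [0.6149 0.2647 0.0781]
(198, 198) [0.5305 0.3261 0.1195]
(212, 197) [0.5315 0.2918 0.1076]
(226, 196) [0.5355 0.2569 0.0809]
(220, 224) [0.4605 0.279  0.1014]
(236, 223) [0.4617 0.2391 0.0769]
(335, 187) [ 0.5284 -0.0346  0.0617]
(332, 175) [ 0.5609 -0.0311  0.0624]
(360, 178) [ 0.5452 -0.1054  0.0608]
(378, 172) [ 0.5472 -0.1458  0.0937]
(374, 160) [ 0.5801 -0.1415  0.0955]
(395, 175) [ 0.5407 -0.2001  0.0615]
(240, 260) [ 0.3752  0.2425 -0.0216]
(345, 158) [ 0.6215 -0.0881  0.0011]
(365, 205) [ 0.4757 -0.114   0.0282]
scene
(225, 155) [0.5963 0.2951 0.0896]
(214, 167) [0.5279 0.2818 0.097 ]
(200, 188) [0.4441 0.264  0.0861]
(308, 230) [ 0.5159 -0.053   0.0598]
(333, 240) [ 0.5252 -0.1214  0.0609]
(349, 237) [ 0.5311 -0.1571  0.0949]
(362, 252) [ 0.5368 -0.198   0.06  ]
(250, 270) [ 0.3937  0.0471 -0.0706]
(460, 800, 3)
```

View pics/crop.png

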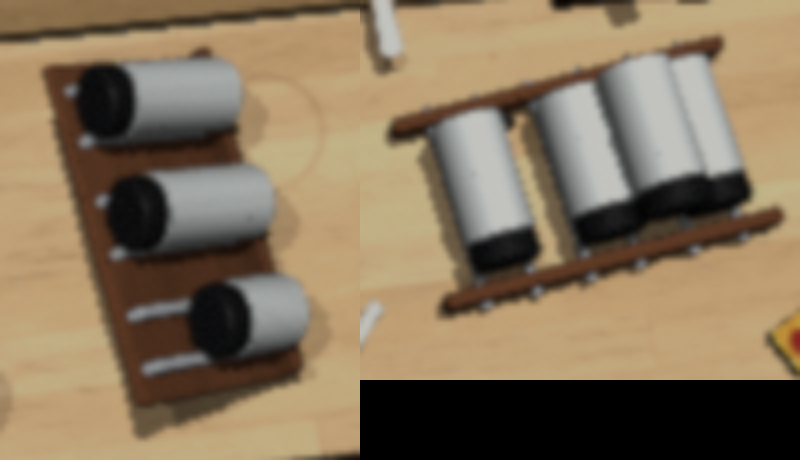

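The crop confirms the layout: the rack holds two tall canisters with lids to the left, and the short one is nearest the robot. The left gap in the cradle is free. Next I fit finite-cylinder models to both views' clouds.

```bash
cat > fit.py <<'E'
from h import *
from scipy.optimize import least_squares
def sdf(X,b,a,L,rad=.025):
    t=(X-b)@a; q=np.linalg.norm(X-b-np.outer(t,a),axis=1)
    dx=q-rad; dz=np.abs(t-L/2)-L/2
    return np.hypot(np.maximum(dx,0),np.maximum(dz,0))+np.minimum(np.maximum(dx,dz),0)
def rack_cyl(p):
    x,y,z,yaw,pit=p; a=R.from_euler("zy",[yaw,-pit]).apply([1,0,0]); n=R.from_euler("z",yaw).apply([0,1,0])
    return [(np.array([x,y,z])+k*.078*n,a,L) for k,L in ((-1,.104),(0,.104),(1,.066))]
def cradle_cyl(p,ys=((-.075,.0367),(0,.0367),(.075,.0367),(-.0375,.0698))):
    x,y,z,yaw=p; Q=R.from_euler("z",yaw)
    return [(np.array([x,y,z])+Q.apply([.052,yy,zz]),Q.apply([-1,0,0]),.104) for yy,zz in ys]
def fit(X,f,p0):
    F=lambda p:np.min([np.abs(sdf(X,*c)) for c in f(p)],0)
    for it in range(3):
        X0=X; s=least_squares(F,p0,loss="soft_l1",f_scale=.002); p0=s.x
        k=F(p0)<.006; X=X0[k]
        F=lambda p,X=X:np.min([np.abs(sdf(X,*c)) for c in f(p)],0)
    return s.x,np.sqrt(np.mean(F(s.x)**2)),len(X)
E
python3 - <<'E'
from fit import *
np.set_printoptions(precision=4,suppress=True)
D={}
for n in("top","scene"):
    W=np.load(n+"0.npz")["W"].reshape(-1,3); D[n]=W[~np.isnan(W).any(1)]
D["both"]=np.vstack(list(D.values()))
for n,W in D.items():
    x,y,z=W.T
    C=W[(x>.44)&(x<.64)&(y>-.25)&(y<.0)&(z>.035)&(z<.11)]
    print(n,"cradle",*fit(C,cradle_cyl,[.545,-.12,0,np.radians(12)]))
    # rack: points clearly above board
    K=W[(x>.40)&(x<.66)&(y>.20)&(y<.38)&(z>.035)]
    p0=np.array([.535,.24,.045,np.radians(102),np.radians(38)])
    a=rack_cyl(p0)[1][1]; 
    dist=np.min([np.abs(sdf(K,*c)) for c in rack_cyl(p0)],0); K=K[dist<.02]
    # drop board: height over axis plane
    nrm=np.cross(a,R.from_euler("z",p0[3]).apply([0,1,0])); nrm*=np.sign(nrm[2])
    K=K[(K-p0[:3])@nrm>-.008]
    print(n,"rack",*fit(K,rack_cyl,p0))
E
```

```text
top cradle [ 0.5417 -0.1159  0.0008  0.1369] 0.0019123546375657513 2497
top rack [ 0.54    0.2466  0.0566  1.7227 -0.0904] 0.003077107568899116 810
scene cradle [ 0.5414 -0.1168 -0.0002  0.1353] 0.0012400882036127134 2496
scene rack [ 0.5442  0.2482  0.0552  1.7454 -0.9485] 0.002801459932338785 856
both cradle [ 0.5414 -0.1163  0.0003  0.1359] 0.0016534290831987646 4985
both rack [ 0.5435  0.2482  0.0556  1.7364 -0.6421] 0.002923804467471007 1620
```

```bash
sed -i 's/"zy"/"ZY"/' fit.py
python3 - <<'E'
from fit import *
np.set_printoptions(precision=4,suppress=True)
D={}
for n in("top","scene"):
    W=np.load(n+"0.npz")["W"].reshape(-1,3); D[n]=W[~np.isnan(W).any(1)]
D["both"]=np.vstack(list(D.values()))
for n,W in D.items():
    x,y,z=W.T
    K=W[(x>.40)&(x<.66)&(y>.20)&(y<.38)&(z>.035)]
    p=np.array([.535,.24,.045,np.radians(102),np.radians(38)])
    for i in range(3):
        cy=rack_cyl(p); a=cy[1][1]; nrm=np.cross(a,R.from_euler("z",p[3]).apply([0,1,0])); nrm*=np.sign(nrm[2])
        dist=np.min([np.abs(sdf(K,*c)) for c in cy],0)
        Kk=K[(dist<.015)&((K-p[:3])@nrm>-.008)]
        p,e,m=fit(Kk,rack_cyl,p)
    print(n,"rack",p,e,m,"pitch",np.degrees(p[4]))
    for b,a,L in rack_cyl(p): print("  mid",b+a*L/2,"base",b)
E
```

```text
top rack [0.547  0.2531 0.0473 1.7461 0.6621] 0.0015206969554068684 1928 pitch 37.93353347923372
  mid [0.6166 0.3071 0.0793] base [0.6238 0.2667 0.0473]
  mid [0.5398 0.2935 0.0793] base [0.547  0.2531 0.0473]
  mid [0.4656 0.2651 0.0676] base [0.4702 0.2395 0.0473]
scene rack [0.5466 0.2513 0.045  1.745  0.6609] 0.0018377933928115512 1467 pitch 37.865478203484685
  mid [0.6163 0.3053 0.077 ] base [0.6234 0.2648 0.045 ]
  mid [0.5395 0.2917 0.077 ] base [0.5466 0.2513 0.045 ]
  mid [0.4653 0.2634 0.0653] base [0.4698 0.2378 0.045 ]
both rack [0.5467 0.2529 0.0469 1.746  0.6612] 0.0017014589215011392 3382 pitch 37.885395947943394
  mid [0.6164 0.307  0.0788] base [0.6235 0.2665 0.0469]
  mid [0.5396 0.2934 0.0788] base [0.5467 0.2529 0.0469]
  mid [0.4654 0.265  0.0672] base [0.4699 0.2394 0.0469]
```

```bash
cat > plan.py <<'E'
from h import *
np.set_printoptions(precision=4,suppress=True)
Y=np.radians(100.04); PT=np.radians(38)
hdir=np.array([np.cos(Y),np.sin(Y),0]); a=np.cos(PT)*hdir+[0,0,np.sin(PT)]
n=-np.sin(PT)*hdir+np.array([0,0,np.cos(PT)]); ry=np.array([-np.sin(Y),np.cos(Y),0])
RG=np.column_stack([np.cross(ry,-n),ry,-n])   # tool y=rack y, tool z=-n
FAR=np.array([.6164,.3070,.0788]); MID=np.array([.5396,.2934,.0788])
CY=.1359; CO=np.array([.5414,-.1163,.0003]); QC=R.from_euler("z",CY)
RP=R.from_euler("zyx",[CY,0,np.pi]).as_matrix()
def crad(v): return CO+QC.apply(v)
def delta(pos,Rm):
    s=r.get_state(); R0=R.from_euler("xyz",s["eef_rot"],degrees=True).as_matrix()
    return np.round(1000*R0.T@(pos-s["tcp_pos"]),1), np.round(R.from_matrix(R0.T@Rm).as_rotvec(),4)
def st():
    s=r.get_state(); print("t",s["time_s"],"tcp",s["tcp_pos"],s["eef_rot"],"F",s["contact_force"],"w",s["gripper_width"],s["gripper_force"],"J",np.round(s["joints"],1))
E
python3 - <<'E'
from plan import *
st(); print(RG[:,0]@a); print(delta(FAR+.15*n,RG))
W=np.vstack([np.load(k+"0.npz")["W"].reshape(-1,3) for k in("top","scene")])
for xr in((.66,.7),(.7,.74),(.74,.8)):
    k=(W[:,0]>xr[0])&(W[:,0]<xr[1])&(W[:,1]>.1)&(W[:,1]<.45); print(xr,np.nanmax(W[k,2]))
E
```

```text
t 0.1 tcp [0.3    0.6042 0.2257] [179.914   -0.0094 -26.4058] F [ 0.1064 -0.5678  0.3885] w 0.08763777165648144 0.0 J [ 80.1  20.6   0.6  -0.  -70.1 -16.5]
-1.0
(array([470.4, 199.7,  29.1]), array([ 0.3109, -0.6144,  0.8988]))
(0.66, 0.7) 0.03701563400701957
(0.7, 0.74) 0.11523655575861591
(0.74, 0.8) 0.1172332945427732
```

Request:
carry_out(deltas=[[0.66,[45,19,3],[0.031,-0.061,0.09]],[0.66,[90,38,6],[0.062,-0.122,0.18]],[0.66,[470,200,29],[0.311,-0.614,0.899]],[0.66,[470,200,29],[0.311,-0.614,0.899]],[0.66,[470,200,29],[0.311,-0.614,0.899]],[0.66,[470,200,29],[0.311,-0.614,0.899]],[0.66,[470,200,29],[0.311,-0.614,0.899]],[0.66,[470,200,29],[0.311,-0.614,0.899]],[0.66,[470,200,29],[0.311,-0.614,0.899]],[0.66,[470,200,29],[0.311,-0.614,0.899]],[0.66,[470,200,29],[0.311,-0.614,0.899]],[0.66,[470,200,29],[0.311,-0.614,0.899]]], squeeze=30)

```text
time_s: 1.3
tcp_pos: [0.6335, 0.214, 0.1958]
eef_rot: [179.9, 38.0, -80.2]
contact_force: [-0.4, -0.1, -0.0]
gripper_width: 0.0578
gripper_force: 0.0
```

```bash
python3 - <<'E'
from plan import *
st(); print(delta(FAR+.15*n,RG)); 
W=np.vstack([np.load(k+"0.npz")["W"].reshape(-1,3) for k in("top","scene")])
k=(W[:,0]>.68)&(W[:,0]<.76)&(W[:,1]>.1)&(W[:,1]<.45)&(W[:,2]>.05); Q=W[k]
for y in np.arange(.1,.45,.025):
    q=Q[(Q[:,1]>=y)&(Q[:,1]<y+.025)]
    if len(q): print(round(y,3),len(q),q[:,0].min(),q[:,2].max())
E
```

```text
t 1.3 tcp [0.6335 0.214  0.1958] [179.9043  38.0314 -80.2276] F [-0.4042 -0.0905 -0.0401] w 0.05781053981240315 0.0 J [ 11.4  24.5   7.5 -39.5 -75.8   9.5]
(array([-2.5,  0.6,  0.4]), array([-0.0012,  0.0006, -0.0037]))
0.1 219 0.7058266962799985 0.11387806056157668
0.125 225 0.7088424810426894 0.11623430651761013
0.15 99 0.7091217209053143 0.10966303619415863
```

```bash
python3 - <<'E'
from fit import *
from plan import n,a,RG,FAR,MID
np.set_printoptions(precision=4,suppress=True)
c,p,d=cap("wrist"); cv2.imwrite("pics/w1.png",p[...,::-1]); W=cloud(c,d).reshape(-1,3); W=W[~np.isnan(W).any(1)]
p=np.array([.5467,.2529,.0469,1.746,.6612])
for i in range(3):
    cy=rack_cyl(p); dist=np.min([np.abs(sdf(W,*q)) for q in cy],0)
    K=W[(dist<.012)&((W-p[:3])@n>-.005)]
    p,e,m=fit(K,rack_cyl,p)
print(p,e,m)
for b,aa,L in rack_cyl(p): print(b+aa*L/2)
E
```

```text
[0.5459 0.2525 0.0456 1.7435 0.6611] 0.0006940481714442657 17017
[0.6157 0.3064 0.0775]
[0.5388 0.2929 0.0775]
[0.4646 0.2648 0.0658]
```

View pics/w1.png

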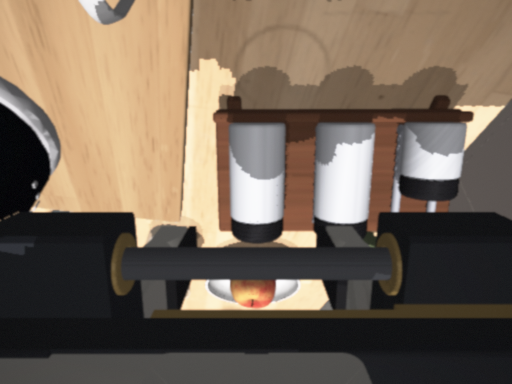

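The wrist view shows the far tall canister between the fingers at (257,180), with the others at (345,175) and (432,160). The fit agrees with the earlier ones to 1–2 mm at 0.7 mm rms, so I'll use it.

```bash
sed -i 's/100.04/99.9/; s/^FAR=.*/FAR=np.array([.6157,.3064,.0775]); MID=np.array([.5388,.2929,.0775])/' plan.py; python3 - <<'E'
from plan import *
for k in(.08,.03,-.004): print(delta(FAR+k*n,RG))
E
```

```text
(array([ 0.6,  0.8, 70.5]), array([ 0.0009,  0.0012, -0.0003]))
(array([  0.7,   0.8, 120.5]), array([ 0.0009,  0.0012, -0.0003]))
(array([  0.7,   0.7, 154.5]), array([ 0.0009,  0.0012, -0.0003]))
```

Request:
carry_out(deltas=[[0.66,[0.7,0.8,30],[0,0,0]],[0.66,[0.7,0.8,60],[0,0,0]],[0.66,[0.7,0.8,90],[0,0,0]],[0.66,[0.7,0.8,115],[0,0,0]],[0.66,[0.7,0.8,135],[0,0,0]],[0.66,[0.7,0.8,149],[0,0,0]],[0.66,[0.7,0.8,154.5],[0,0,0]],[0.66,[0.7,0.8,154.5],[0,0,0]]])

```text
time_s: 2.15
tcp_pos: [0.6147, 0.3101, 0.0753]
eef_rot: [-180.0, 38.1, -79.9]
contact_force: [0.2, -0.3, -0.4]
gripper_width: 0.0578
gripper_force: 0.0
```

```bash
python3 - <<'E'
from plan import *
st(); print(delta(FAR-.004*n,RG))
E
```

```text
t 2.15 tcp [0.6147 0.3101 0.0753] [-179.9564   38.052   -79.892 ] F [ 0.2177 -0.3442 -0.4073] w 0.0577737663270268 0.0 J [ 19.1  30.7   1.2 -43.7 -61.8  12.8]
(array([ 1.6, -0.4, -0.1]), array([0.0015, 0.0009, 0.0029]))
```

Request:
carry_out(deltas=[[0.5,[0,0,0],[0,0,0]],[0.5,[0,0,0],[0,0,0]],[0.5,[0,0,0],[0,0,0]],[0.5,[0,0,0],[0,0,0]],[0.5,[0,0,-8],[0,0,0]],[0.5,[0,0,-22],[0,0,0]],[0.5,[0,0,-44],[0,0,0]],[0.5,[0,0,-70],[0,0,0]],[0.5,[0,0,-100],[0,0,0]],[0.5,[0,0,-125],[0,0,0]],[0.5,[0,0,-140],[0,0,0]],[0.5,[0,0,-140],[0,0,0]]])

```text
time_s: 3.35
tcp_pos: [0.631, 0.223, 0.1879]
eef_rot: [-179.7, 38.0, -79.9]
contact_force: [0.9, -0.1, -1.6]
gripper_width: 0.0491
gripper_force: 30.0
```

```bash
python3 - <<'E'
from plan import *
st(); 
H=crad([0,.0375,.22]); print("hover",H,delta(H,RP), delta(crad([0,.0375,.0698-.004]),RP))
E
```

```text
t 3.35 tcp [0.631  0.223  0.1879] [-179.7      38.017   -79.8654] F [ 0.9357 -0.1407 -1.5772] w 0.04912842031307219 29.99912202358246 J [ 12.2  24.6   6.6 -39.7 -74.4   9.8]
hover [ 0.5363 -0.0791  0.2203] (array([ 201.2,  145.3, -199.2]), array([-0.4209,  0.5694, -1.2107])) (array([296.2, 146. , -77.7]), array([-0.4209,  0.5694, -1.2107]))
```

```bash
sed -i 's/"zyx"/"ZYX"/' plan.py; python3 - <<'E'
from plan import *
H=crad([0,.0375,.22]); print("hover",H,delta(H,RP), RP, R.from_matrix(RP).as_euler("xyz",degrees=True))
E
```

```text
hover [ 0.5363 -0.0791  0.2203] (array([ 201.2,  145.3, -199.2]), array([-0.5101,  0.5234, -1.4703])) [[ 0.9908  0.1355  0.    ]
 [ 0.1355 -0.9908 -0.    ]
 [ 0.      0.     -1.    ]] [180.       0.       7.7865]
```

Request:
carry_out(deltas=[[0.5,[15,11,-15],[-0.038,0.039,-0.11]],[0.5,[201,145,-199],[-0.51,0.523,-1.47]],[0.5,[201,145,-199],[-0.51,0.523,-1.47]],[0.5,[201,145,-199],[-0.51,0.523,-1.47]],[0.5,[201,145,-199],[-0.51,0.523,-1.47]],[0.5,[201,145,-199],[-0.51,0.523,-1.47]],[0.5,[201,145,-199],[-0.51,0.523,-1.47]],[0.5,[201,145,-199],[-0.51,0.523,-1.47]],[0.5,[201,145,-199],[-0.51,0.523,-1.47]],[0.5,[201,145,-199],[-0.51,0.523,-1.47]],[0.5,[201,145,-199],[-0.51,0.523,-1.47]],[0.5,[201,145,-199],[-0.51,0.523,-1.47]]])

```text
time_s: 4.55
tcp_pos: [0.5343, -0.0762, 0.2175]
eef_rot: [-180.0, 0.2, 8.2]
contact_force: [0.4, -0.4, -1.4]
gripper_width: 0.049
gripper_force: 30.0
```

```bash
python3 - <<'E'
from plan import *
st(); print(delta(crad([0,.0375,.22]),RP))
E
```

```text
t 4.55 tcp [ 0.5343 -0.0762  0.2175] [-179.9766    0.2396    8.1579] F [ 0.4338 -0.37   -1.3633] w 0.048985932612224545 29.998356699943542 J [ 12.7   8.3 -17.   -0.  -64.9  85.5]
(array([ 1.6,  3.2, -2.8]), array([-0.0004,  0.0042,  0.0065]))
```

```bash
cat > look.py <<'E'
import sys
from fit import *
from plan import CO,CY,crad
np.set_printoptions(precision=4,suppress=True)
def held_cyl(p):
    x,y,z,yaw,pit=p; ax=R.from_euler("ZY",[yaw,-pit]).apply([1,0,0]); return [(np.array([x,y,z])-ax*.052,ax,.104)]
def look(ys=None):
    s=r.get_state(); t=s["tcp_pos"]; yaw=np.radians(s["eef_rot"][2])
    for n in("wrist","top","scene"):
        c,p,d=cap(n); W=cloud(c,d).reshape(-1,3); W=W[~np.isnan(W).any(1)]
        q=np.r_[CO,CY]; f=cradle_cyl if ys is None else (lambda v:cradle_cyl(v,ys))
        for i in range(2):
            dist=np.min([np.abs(sdf(W,*k)) for k in f(q)],0); K=W[(dist<.01)&(W[:,2]>.035)]
            if len(K)<100: break
            q,e,m=fit(K,f,q)
        print(n,"cradle",q,e,len(K))
        h=np.r_[t+[0,0,.004],yaw+np.pi,0]; 
        for i in range(2):
            dist=np.abs(sdf(W,*held_cyl(h)[0])); K=W[dist<.01]
            if len(K)<60: break
            h,e,m=fit(K,held_cyl,h)
        print(n,"held mid-tcp in cradle frame",1000*R.from_euler("z",-CY).apply(h[:3]-t),"yaw err",np.degrees(h[3]-CY-np.pi),"pitch",np.degrees(h[4]),e,len(K))
    return p
E
python3 - <<'E'
from look import *
look()
c,p,d=cap("wrist"); cv2.imwrite("pics/w2.png",p[...,::-1])
E
```

```text
wrist cradle [ 0.5406 -0.1171 -0.0004  0.1369] 0.0006608647442704806 10687
wrist held mid-tcp in cradle frame [0.7728 0.4145 2.8587] yaw err 0.27804157043288646 pitch 0.2941091108200363 0.0007656672799808489 16413
top cradle [ 0.5432 -0.1153  0.0009  0.116 ] 0.001887788445540979 444
top held mid-tcp in cradle frame [0. 0. 4.] yaw err 0.37136683534898224 pitch 0.0 0.001887788445540979 43
scene cradle [ 0.5413 -0.1169 -0.0001  0.1362] 0.0012372711609927906 2492
scene held mid-tcp in cradle frame [ 2.1072 -0.0351  3.4393] yaw err -0.08152039191904184 pitch -0.04477601651579564 0.001262349133954773 808
```

View pics/w2.png

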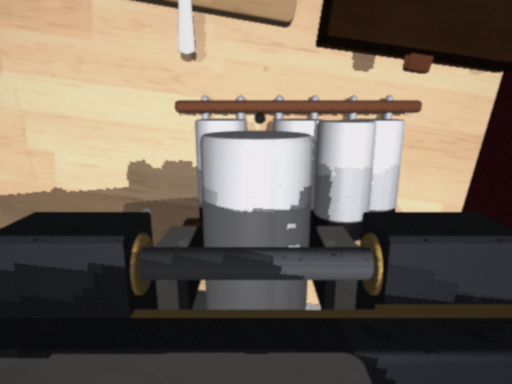

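The wrist view shows the canister held level at (256,180), with the base row and the second-row canister behind it at (222,150), (295,150), (345,165) and (385,150). It sits 3 mm above the TCP. I'll lower it.

```bash
sed -i 's/^CY=.*/CY=.1368; CO=np.array([.5409,-.1170,-.0002]); QC=R.from_euler("z",CY)/' plan.py; python3 - <<'E'
from plan import *
for z in(.12,.0698-.003+.004,.0698-.003): print(delta(crad([-.001,.0375,z]),RP))
E
```

```text
(array([-1.2,  2.9, 98.1]), array([-0.0019,  0.005 , -0.0021]))
(array([ -0.9,   3. , 147.3]), array([-0.0019,  0.005 , -0.0021]))
(array([ -0.9,   3. , 151.3]), array([-0.0019,  0.005 , -0.0021]))
```

Request:
carry_out(deltas=[[0.5,[-1,3,20],[-0.002,0.004,-0.002]],[0.5,[-1,3,45],[-0.002,0.004,-0.002]],[0.5,[-1,3,70],[-0.002,0.004,-0.002]],[0.5,[-1,3,95],[-0.002,0.004,-0.002]],[0.5,[-1,3,115],[-0.002,0.004,-0.002]],[0.5,[-1,3,130],[-0.002,0.004,-0.002]],[0.5,[-1,3,140],[-0.002,0.004,-0.002]],[0.5,[-1,3,145],[-0.002,0.004,-0.002]],[0.5,[-1,3,145],[-0.002,0.004,-0.002]],[0.5,[-1,3,145],[-0.002,0.004,-0.002]]])

```text
time_s: 5.75
tcp_pos: [0.5355, -0.0805, 0.0739]
eef_rot: [179.9, -0.1, 7.9]
contact_force: [1.0, 0.4, -1.0]
gripper_width: 0.0492
gripper_force: 30.0
```

```bash
python3 - <<'E'
from plan import *
st();print(delta(crad([-.001,.0375,.0698-.003]),RP))
E
```

```text
t 5.75 tcp [ 0.5355 -0.0805  0.0739] [179.9313  -0.0636   7.9409] F [ 1.0323  0.3594 -1.0173] w 0.049183887032645555 29.99932050704956 J [ 12.3  16.7 -27.5   0.1 -45.7  85.6]
(array([-0.6, -0.6,  7.2]), array([ 0.0012, -0.0011,  0.0018]))
```

Request:
carry_out(deltas=[[0.5,[-0.5,-0.5,2],[0,0,0]],[0.5,[-0.5,-0.5,4],[0,0,0]],[0.5,[-0.5,-0.5,5],[0,0,0]],[0.5,[-0.5,-0.5,6],[0,0,0]],[0.5,[-0.5,-0.5,7],[0,0,0]],[0.5,[-0.5,-0.5,7],[0,0,0]],[0.5,[-0.5,-0.5,7],[0,0,0]]])

```text
time_s: 6.45
tcp_pos: [0.5345, -0.0801, 0.0666]
eef_rot: [179.9, -0.0, 8.0]
contact_force: [-0.1, -2.2, 0.6]
gripper_width: 0.0495
gripper_force: 30.0
```

```bash
python3 - <<'E'
from plan import *
st();print(delta(crad([-.001,.0375,.0698-.003]),RP))
E
```

```text
t 6.45 tcp [ 0.5345 -0.0801  0.0666] [179.924   -0.0423   7.9693] F [-0.1357 -2.1909  0.6154] w 0.049472282599587386 30.000545382499695 J [ 12.3  17.2 -28.    0.1 -44.7  85.6]
(array([ 0.3, -0.1, -0. ]), array([ 0.0013, -0.0007,  0.0023]))
```

Contact is light, about 2 N. I'll open just a little, since the neighbour leaves about 4 mm, and withdraw.

Request:
carry_out(deltas=[[0.61,[0,0,0],[0,0,0]],[0.61,[0,0,0],[0,0,0]],[0.61,[0,0,0],[0,0,0]],[0.61,[0,0,-5],[0,0,0]],[0.61,[0,0,-15],[0,0,0]],[0.61,[0,0,-35],[0,0,0]],[0.61,[0,0,-65],[0,0,0]],[0.61,[0,0,-105],[0,0,0]],[0.66,[0,0,-150],[0,0,0]],[0.66,[0,0,-150],[0,0,0]]])

```text
time_s: 7.45
tcp_pos: [0.5379, -0.0799, 0.224]
eef_rot: [179.9, -0.7, 8.0]
contact_force: [1.0, -1.0, 0.3]
gripper_width: 0.0576
gripper_force: 0.0
```

```bash
python3 - <<'E'
from look import *
st=r.get_state(); print(st["time_s"],st["contact_force"])
YS=((-.075,.0367),(0,.0367),(.075,.0367),(-.0375,.0698),(.0375,.0698))
for n in("wrist","scene"):
    c,p,d=cap(n); W=cloud(c,d).reshape(-1,3); W=W[~np.isnan(W).any(1)]
    dist=np.min([np.abs(sdf(W,*k)) for k in cradle_cyl(np.r_[CO,CY],YS)],0); K=W[(dist<.01)&(W[:,2]>.035)]
    print(n,*fit(K,lambda v:cradle_cyl(v,YS),np.r_[CO,CY]))
    for b,aa,L in cradle_cyl(np.r_[CO,CY],YS)[3:]:   # each second-row one alone
        m=b+aa*L/2; h=np.r_[m,CY+np.pi,0]
        K2=W[(np.abs(sdf(W,b,aa,L))<.008)&(W[:,2]>.066)]; h,e,k=fit(K2,held_cyl,h)
        print("  mid in cradle",1000*R.from_euler("z",-CY).apply(h[:3]-CO),"yaw err",np.degrees(h[3]-CY-np.pi),e,k)
import plan; print(plan.delta(plan.MID+.15*plan.n,plan.RG))
E
```

```text
7.45 [ 1.0377 -1.0369  0.3323]
wrist [ 0.5407 -0.117  -0.0004  0.1368] 0.000694022293592855 21185
  mid in cradle [ -0.3933 -37.5461  69.5365] yaw err -0.02027008683707914 0.0006525333826260738 5647
  mid in cradle [-0.3511 37.56   69.494 ] yaw err -0.010193111838988432 0.0006469982264305159 6214
scene [ 0.5413 -0.1169 -0.0002  0.1363] 0.0012442940947452366 2943
  mid in cradle [  0.45   -37.5702  69.8287] yaw err -0.2210010554084435 0.0011305689415166892 725
  mid in cradle [ 0.0632 37.6619 69.6989] yaw err -0.06432495791950457 0.001168890451097936 680
(array([  58.5, -276.1,   22.8]), array([ 0.5055, -0.5296,  1.4767]))
```

First one is seated to within 0.5 mm. Now the middle canister of the rack.

Request:
carry_out(deltas=[[0.66,[5,-23,2],[0.042,-0.044,0.123]],[0.66,[58,-276,23],[0.506,-0.53,1.477]],[0.66,[58,-276,23],[0.506,-0.53,1.477]],[0.66,[58,-276,23],[0.506,-0.53,1.477]],[0.66,[58,-276,23],[0.506,-0.53,1.477]],[0.66,[58,-276,23],[0.506,-0.53,1.477]],[0.66,[58,-276,23],[0.506,-0.53,1.477]],[0.66,[58,-276,23],[0.506,-0.53,1.477]],[0.66,[58,-276,23],[0.506,-0.53,1.477]],[0.66,[58,-276,23],[0.506,-0.53,1.477]],[0.66,[58,-276,23],[0.506,-0.53,1.477]],[0.66,[58,-276,23],[0.506,-0.53,1.477]]])

```text
time_s: 8.75
tcp_pos: [0.5524, 0.2002, 0.1915]
eef_rot: [179.4, 38.1, -80.8]
contact_force: [0.5, -0.2, -0.1]
gripper_width: 0.0578
gripper_force: 0.0
```

```bash
python3 - <<'E'
from fit import *
from plan import *
st()
c,p,d=cap("wrist"); W=cloud(c,d).reshape(-1,3); W=W[~np.isnan(W).any(1)]
p=np.array([.5459,.2525,.0456,1.7435,.6611]); f=lambda v:rack_cyl(v)[1:]
for i in range(3):
    dist=np.min([np.abs(sdf(W,*q)) for q in f(p)],0)
    K=W[(dist<.012)&((W-p[:3])@n>-.005)]
    p,e,m=fit(K,f,p)
print(p,e,m,[b+aa*L/2 for b,aa,L in f(p)])
M=f(p)[0]; M=M[0]+M[1]*.052
for k in(.05,-.004): print(delta(M+k*n,RG))
E
```

```text
t 8.75 tcp [0.5524 0.2002 0.1915] [179.358   38.0979 -80.8219] F [ 0.4746 -0.1948 -0.1454] w 0.05776669047707851 0.0 J [ 11.4  18.2  -2.8 -40.2 -72.9  11.6]
[0.546  0.2524 0.0455 1.7437 0.6618] 0.0006719825530778429 10927 [array([0.5389, 0.2928, 0.0774]), array([0.4647, 0.2646, 0.0658])]
(array([-3.1, -2.5, 97.8]), array([ 0.0038,  0.0003, -0.0054]))
(array([ -3.1,  -2.8, 151.8]), array([ 0.0038,  0.0003, -0.0054]))
```

Request:
carry_out(deltas=[[0.66,[-3,-2.5,10],[0.003,0,-0.005]],[0.66,[-3,-2.5,35],[0.003,0,-0.005]],[0.66,[-3,-2.5,65],[0.003,0,-0.005]],[0.66,[-3,-2.5,88],[0.003,0,-0.005]],[0.66,[-3,-2.5,98],[0.003,0,-0.005]],[0.66,[-3,-2.5,98],[0.003,0,-0.005]],[0.66,[-3,-2.5,98],[0.003,0,-0.005]]])

```text
time_s: 9.5
tcp_pos: [0.5453, 0.2639, 0.1181]
eef_rot: [-179.8, 38.0, -79.8]
contact_force: [0.4, -0.6, 1.5]
gripper_width: 0.0577
gripper_force: 0.0
```

```bash
python3 - <<'E'
from plan import *
st(); print(delta(np.array([.5389,.2928,.0774])-.004*n,RG))
E
```

```text
t 9.5 tcp [0.5453 0.2639 0.1181] [-179.8203   37.9785  -79.7816] F [ 0.3736 -0.6466  1.4912] w 0.05765724503265041 0.0 J [ 17.2  22.2  -6.8 -43.1 -63.2  13.9]
(array([ 1.8,  1.3, 54.3]), array([ 0.0003, -0.0004,  0.0044]))
```

Request:
carry_out(deltas=[[0.66,[1.5,1.2,3],[0,0,0.004]],[0.66,[1.5,1.2,12],[0,0,0.004]],[0.66,[1.5,1.2,24],[0,0,0.004]],[0.66,[1.5,1.2,36],[0,0,0.004]],[0.66,[1.5,1.2,46],[0,0,0.004]],[0.66,[1.5,1.2,54],[0,0,0.004]],[0.66,[1.5,1.2,54],[0,0,0.004]],[0.66,[1.5,1.2,54],[0,0,0.004]]])

```text
time_s: 10.3
tcp_pos: [0.5381, 0.2952, 0.074]
eef_rot: [179.9, 38.0, -80.2]
contact_force: [0.5, -0.2, 0.7]
gripper_width: 0.0578
gripper_force: 0.0
```

```bash
python3 - <<'E'
from plan import *
st(); print(delta(np.array([.5389,.2928,.0774])-.004*n,RG))
E
```

```text
t 10.3 tcp [0.5381 0.2952 0.074 ] [179.8983  38.0019 -80.2107] F [ 0.4862 -0.1558  0.7264] w 0.05777265218719816 0.0 J [ 19.9  25.3  -8.5 -45.5 -58.3  15.5]
(array([-0.1, -0.3, -0.2]), array([ 0.0006,  0.    , -0.0015]))
```

Request:
carry_out(deltas=[[0.5,[0,0,0],[0,0,0]],[0.5,[0,0,0],[0,0,0]],[0.5,[0,0,0],[0,0,0]],[0.5,[0,0,0],[0,0,0]],[0.5,[0,0,-8],[0,0,0]],[0.5,[0,0,-22],[0,0,0]],[0.5,[0,0,-44],[0,0,0]],[0.5,[0,0,-70],[0,0,0]],[0.5,[0,0,-100],[0,0,0]],[0.5,[0,0,-130],[0,0,0]],[0.5,[0,0,-145],[0,0,0]],[0.5,[0,0,-145],[0,0,0]]])

```text
time_s: 11.5
tcp_pos: [0.5545, 0.2058, 0.1905]
eef_rot: [-179.8, 38.0, -80.2]
contact_force: [0.1, 1.4, -2.2]
gripper_width: 0.0495
gripper_force: 30.0
```

```bash
python3 - <<'E'
from plan import *
st(); H=crad([0,0,.25]); print("hover",H,delta(H,RP))
E
```

```text
t 11.5 tcp [0.5545 0.2058 0.1905] [-179.845    37.9923  -80.1586] F [ 0.1245  1.3912 -2.2174] w 0.04948763839787689 29.99853640794754 J [ 12.   18.1  -2.9 -40.3 -72.1  11.7]
hover [ 0.5409 -0.117   0.2498] (array([ 212.3,   67.9, -241.3]), array([-0.5097,  0.5237, -1.4753]))
```

Request:
carry_out(deltas=[[0.5,[16,5,-18],[-0.038,0.039,-0.11]],[0.5,[212,68,-241],[-0.51,0.524,-1.475]],[0.5,[212,68,-241],[-0.51,0.524,-1.475]],[0.5,[212,68,-241],[-0.51,0.524,-1.475]],[0.5,[212,68,-241],[-0.51,0.524,-1.475]],[0.5,[212,68,-241],[-0.51,0.524,-1.475]],[0.5,[212,68,-241],[-0.51,0.524,-1.475]],[0.5,[212,68,-241],[-0.51,0.524,-1.475]],[0.5,[212,68,-241],[-0.51,0.524,-1.475]],[0.5,[212,68,-241],[-0.51,0.524,-1.475]],[0.5,[212,68,-241],[-0.51,0.524,-1.475]],[0.5,[212,68,-241],[-0.51,0.524,-1.475]]])

```text
time_s: 12.7
tcp_pos: [0.5388, -0.1139, 0.2467]
eef_rot: [180.0, 0.2, 8.2]
contact_force: [0.2, 0.1, -2.2]
gripper_width: 0.0494
gripper_force: 30.0
```

```bash
python3 - <<'E'
from look import *
import plan
look(((-.075,.0367),(0,.0367),(.075,.0367),(-.0375,.0698),(.0375,.0698)))
plan.st()
for z in(.11,.1029-.003): print(plan.delta(crad([-.001,0,z]),plan.RP))
E
```

```text
wrist cradle [ 0.5406 -0.117  -0.0004  0.135 ] 0.0006720018146631926 9684
wrist held mid-tcp in cradle frame [-0.8433  0.3679  3.8063] yaw err 0.5322920612896926 pitch 0.30927942116446666 0.0007765897793117985 16165
top cradle [ 0.5409 -0.117  -0.0002  0.1368] 0.0007765897793117985 0
top held mid-tcp in cradle frame [0. 0. 4.] yaw err 0.3801275796377912 pitch 0.0 0.0007765897793117985 4
scene cradle [ 0.5412 -0.1168 -0.0002  0.1385] 0.001236325870238655 2953
scene held mid-tcp in cradle frame [ 0.5376 -0.1141  4.4479] yaw err 0.15834360734941225 pitch -0.07277032682672209 0.0012217180530783103 897
t 12.85 tcp [ 0.54   -0.1146  0.2472] [-179.9288    0.2895    7.8026] F [ 0.1978  0.5628 -1.5219] w 0.049497920940942006 29.997962415218353 J [  8.3   8.4 -12.9  -0.1 -69.   89.5]
(array([  0.2,   2.7, 137.4]), array([-0.0012,  0.0051, -0.0006]))
(array([  0.3,   2.7, 147.5]), array([-0.0012,  0.0051, -0.0006]))
```

Request:
carry_out(deltas=[[0.5,[0,2.2,15],[-0.001,0.004,0]],[0.5,[0,2.2,40],[-0.001,0.004,0]],[0.5,[0,2.2,65],[-0.001,0.004,0]],[0.5,[0,2.2,90],[-0.001,0.004,0]],[0.5,[0,2.2,110],[-0.001,0.004,0]],[0.5,[0,2.2,125],[-0.001,0.004,0]],[0.5,[0,2.2,136],[-0.001,0.004,0]],[0.5,[0,2.2,141],[-0.001,0.004,0]],[0.5,[0,2.2,141],[-0.001,0.004,0]],[0.5,[0,2.2,141],[-0.001,0.004,0]]])

```text
time_s: 13.85
tcp_pos: [0.5409, -0.1176, 0.1073]
eef_rot: [179.9, -0.1, 7.9]
contact_force: [-0.6, 0.3, -0.7]
gripper_width: 0.0492
gripper_force: 30.0
```

```bash
python3 - <<'E'
from plan import *
st();print(delta(crad([0,0,.1029-.004]),RP))
E
```

```text
t 13.85 tcp [ 0.5409 -0.1176  0.1073] [179.9343  -0.0789   7.8742] F [-0.6494  0.2666 -0.6514] w 0.04921843739397393 29.998237788677216 J [  8.1  15.4 -23.9   0.1 -50.6  89.8]
(array([ 0.1, -0.6,  8.6]), array([ 0.0011, -0.0014,  0.0006]))
```

Request:
carry_out(deltas=[[0.5,[0,-0.5,2],[0,0,0]],[0.5,[0,-0.5,4],[0,0,0]],[0.5,[0,-0.5,6],[0,0,0]],[0.5,[0,-0.5,7],[0,0,0]],[0.5,[0,-0.5,8],[0,0,0]],[0.5,[0,-0.5,8.5],[0,0,0]],[0.5,[0,-0.5,8.5],[0,0,0]],[0.5,[0,-0.5,8.5],[0,0,0]]])

```text
time_s: 14.65
tcp_pos: [0.5404, -0.1171, 0.0986]
eef_rot: [179.9, -0.1, 7.9]
contact_force: [-0.8, 0.1, 2.2]
gripper_width: 0.0489
gripper_force: 30.0
```

```bash
python3 - <<'E'
from plan import *
st();print(delta(crad([0,0,.1029-.004]),RP))
E
```

```text
t 14.65 tcp [ 0.5404 -0.1171  0.0986] [179.9274  -0.0622   7.9057] F [-0.774   0.0924  2.193 ] w 0.04894224378982416 29.997507333755493 J [  8.1  15.9 -24.5   0.1 -49.5  89.7]
(array([ 0.5, -0.1, -0.1]), array([ 0.0013, -0.0011,  0.0012]))
```

Seated, with about 3 N of upward force. Releasing and withdrawing.

Request:
carry_out(deltas=[[0.62,[0,0,0],[0,0,0]],[0.62,[0,0,0],[0,0,0]],[0.62,[0,0,0],[0,0,0]],[0.62,[0,0,-5],[0,0,0]],[0.62,[0,0,-15],[0,0,0]],[0.62,[0,0,-35],[0,0,0]],[0.62,[0,0,-65],[0,0,0]],[0.62,[0,0,-100],[0,0,0]],[0.62,[0,0,-130],[0,0,0]],[0.62,[0,0,-130],[0,0,0]],[0.62,[0,0,-130],[0,0,0]]])

```text
time_s: 15.75
tcp_pos: [0.5405, -0.1168, 0.2298]
eef_rot: [179.9, -0.2, 7.9]
contact_force: [0.2, 0.3, 0.1]
gripper_width: 0.0542
gripper_force: 0.0
```

```bash
python3 - <<'E'
from look import *
import plan; plan.st()
YS=((-.075,.0367),(0,.0367),(.075,.0367),(-.0375,.0698),(.0375,.0698),(0,.1029))
for n in("wrist","scene"):
    c,p,d=cap(n); W=cloud(c,d).reshape(-1,3); W=W[~np.isnan(W).any(1)]
    cv2.imwrite(f"pics/{n}9.png",p[...,::-1])
    for b,aa,L in cradle_cyl(np.r_[CO,CY],YS):
        h=np.r_[b+aa*L/2,CY+np.pi,0]; dd=np.array([np.abs(sdf(W,*q)) for q in cradle_cyl(np.r_[CO,CY],YS)])
        s=np.abs(sdf(W,b,aa,L)); K2=W[(s<.008)&(s<=dd.min(0)+1e-9)&(W[:,2]>b[2]-.003)]
        if len(K2)<80: print(" few",len(K2)); continue
        h,e,k=fit(K2,held_cyl,h)
        print(n,"mid in cradle",1000*R.from_euler("z",-CY).apply(h[:3]-CO),"yaw err",np.degrees(h[3]-CY-np.pi),e,k)
E
```

```text
t 15.75 tcp [ 0.5405 -0.1168  0.2298] [179.9456  -0.1935   7.8992] F [0.2127 0.2578 0.1136] w 0.054169955753527725 0.0 J [  8.1   8.8 -14.8   0.1 -66.2  89.7]
wrist mid in cradle [ -0.109  -74.9514  36.4898] yaw err -0.1023354724948732 0.0006995068956820831 3182
wrist mid in cradle [ 0.3239  0.3446 34.3767] yaw err -0.07995883033662932 0.0003859668026403311 115
wrist mid in cradle [-0.0122 74.9205 36.4674] yaw err 0.08749574479749993 0.0006956183188092169 3203
wrist mid in cradle [ -0.1398 -37.3815  69.5241] yaw err -0.12314315421845859 0.0006829011629188013 4276
wrist mid in cradle [-0.4646 37.4434 69.4895] yaw err 0.0037286040289947493 0.0006945855885538533 4237
wrist mid in cradle [ -1.5902   0.0924 102.5287] yaw err 0.03320102206389851 0.000630706121665098 7178
scene mid in cradle [  0.5144 -75.126   36.7209] yaw err -0.06985575458123694 0.0012968222020356167 597
scene mid in cradle [ 0.6506  1.1886 37.4206] yaw err 1.2919890309024966 0.0012257262868733978 164
scene mid in cradle [ 0.4215 75.2018 36.6372] yaw err 0.019694855822696963 0.0012570859304826855 432
scene mid in cradle [  0.68   -37.2594  69.8412] yaw err 0.2830096122152485 0.0011870936765630618 615
scene mid in cradle [ 0.2447 37.3519 69.8732] yaw err -0.29694172839490607 0.0012044752430218461 475
scene mid in cradle [ -0.8319   0.3092 102.956 ] yaw err 0.00660939406754505 0.0011898891474419464 724
```

View pics/scene9.png

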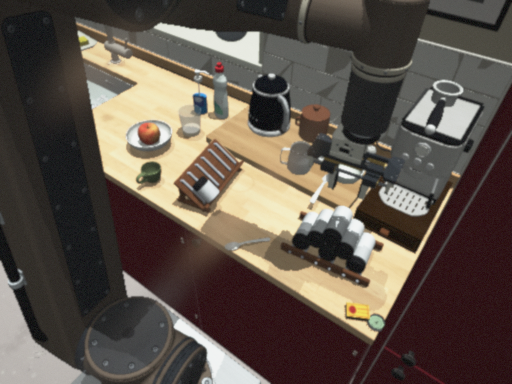

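The picture shows the full pyramid at about (335,238) with lids all toward the robot. The short canister is still in the rack at (205,190), the cup and spoon have not moved, and the gripper is clear.

```bash
python3 -c "
from plant import r
print(r.close_job())"
```

```text
the job is handed in; nothing more can be done
None
```

The pyramid is finished and handed in: both tall canisters are nestled in place (within 2 mm by camera), lids facing the same way as the rest, with the short canister, cup and spoon left where they were.

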